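Hang the red trolley on the gravity rail and let it roll to the stop

ROBOT

A 6-joint arm with a two-finger parallel gripper is mounted at the origin on a cart in front of the work surface, level with it; the furniture and walls round the work are solid. World frame = base frame: x ahead of the robot, y to its left, z up, the work surface at z = 0. Lengths are in m, angles in rad, forces in N, time in s.
With the tool pointing down it reaches from about 0.25 to 0.725 m from the base axis. Payload 4 kg.
Tool frame: the origin (TCP) lies at the very end of the fingers, on their centre line; the grasp point (between the pads) lies 19 mm behind it; z points along the fingers, y is the line along which they close (so a half turn about z gives the same grasp; the last joint's range is limited). The gripper opens to 85 mm and grips with 20 to 120 N. Pads are 22 mm wide; open, the fingers measure 114 mm over their backs; the gripper's body (76 mm by 85 mm) begins 54 mm behind the grasp point. The pads swing forward as they close: fully open they stand 13 mm farther back than shut.
Start: joints at [-1.242, 0.241, 0.005, 1.335, 0, 1.571], TCP at [0.161, -0.473, 0.231] pointing down, gripper open.
Joint ranges: [-2.72, 2.72], [-1.05, 1.87], [-1.09, 1.28], [-1.99, 2.15], [-1.42, 1.44], [-3.14, 3.14]. Speed limits (rad/s): [2.79, 2.79, 3.14, 3.14, 3.14, 3.14].

INTERFACE

Orientations are given as a unit quaternion [x, y, z, w].
In Python, from workcell import bot, vision, workorder gives the robot as it stands.
- The arm moves only by the shell command python3 -m creep 'ROWS' [OPENING]. ROWS is JSON, a list of rows, each a list of 2 entries, a list of its own where there are three numbers: the shift along the tool's x, y, z in mm, then the turn, a rotation vector about the tool's x, y, z in rad. In form: [[[dx, dy, dz], [wx, wy, wz]], ...]. A call has 1 to 12 rows; each row shifts and turns the commanded pose from where the row before left it, along the tool's axes as they then stand; what a row does not reach is not made up. A row lasts 1/8 s, in which the tool goes at most 62.5 mm and 10.7 degrees, less where a joint would pass 70% of its speed; a pose out of reach is approached as far as the arm can. A call is refused whole if a number of a shift passes 62.5 or a number of a turn 0.188, either way. A call with a gripper value outside its range is refused whole. OPENING is the finger opening in mm, from 0 to 85.4, set as the call begins (- or left out, the last holds). The fingers move at their own pace and stop on an object; the grip force is fixed at half the most. Time passes only in rows, so rows that do not move let the fingers close. It gives the time, the measured TCP pose, the force, the opening and the grip force at its end, in the units of the state.
- bot.get_obs(): the state, without advancing time (a new reading comes with each control period).
- vision.camera(name): name is "scene" or "side" or "wrist"; returns a dict with "image" (384x512x3 uint8, blue, green, red), "z_map" (384x512 float32, m along the optical axis (not along the pixel's ray), 0 where there is no reading), "K" (3x3 intrinsics, pixels), "rvec" (rotation vector, rad) and "tvec" (3), from world to camera coordinates, as OpenCV has them; the wrist camera has in their place "tool_from_camera" (4x4, takes a point from camera to tool coordinates, whose origin is the TCP and whose axes are the flange's). Camera axes: x right, y down, z forward; pixel columns grow to the right and rows downward; lengths in m; the calibration is good to about 2 mm. The wrist camera is an equidistant fisheye: a pixel r from the principal point sees the ray r / f radians off the axis. A picture is of the moment at which its call begins: read the wrist's pose just before it.
- workorder.job_done(): hands the job in; it is judged then, once.
Trained networks look in a picture, given as the dict that the camera call returned (one of the last four; its "shot" number tells which), for a name from the list of things; names that differ only in an ending like _2 or _b are one class to them, and where a whole thing is asked for, a point or a joint stands for the part that bears it (a point fixed in the world has none). Each returns a list of dicts, best first, with "score" (0 to 1); they miss things now and then, are a little off and sometimes report something else, mostly with a low value. They report only what shows in the picture. A call takes as long as a camera call. They do not tell look-alikes from the thing itself.
- vision.spot_in(picture, query): "position" ([column, row] in pixels, amid what is visible of it).
- vision.place_of(picture, query): "position" ([column, row] in pixels: a listed point, or the origin of a listed thing).
The state is a dict: "clock": time; "joint_pos": joint angles; "joint_vel": joint speeds; "tau": joint torques, N m; "eef_pos": TCP position; "tool_rot": TCP orientation; "ft_force": force on the tool from outside, world axes, zero at the start; "ft_torque": the same for the moment, N m; "grip_width": finger opening in m; "grasp_force": force on a finger pad.
Only numpy, scipy, OpenCV 4.12 (cv2) and the standard library are available. Lean on these libraries where they do the work, as an engineer would, in place of code of your own. Each camera call takes 0.05 s, during which the arm holds its last target. There are 200 camera calls.

TASK

Hang the red saddle trolley astride the sloped rail near its upper end, its rollers on the round bar, and let go so that it rolls down by itself until it rests against the black rubber stop at the lower end. Do not push or guide it down the lower half of the rail, and leave the blue trolley where it stands.

Things in the scene. Friction and masses are not known exactly. Their poses are not given: they have to be found in the camera images.
- red_trolley_mid (a point): Centre of the loose red trolley (0.3 kg), an upside-down aluminium U 76 mm long (x), 58 wide (y), 156 high, open below and at both x ends; its legs' feet are 78 below this point. Red grip block on top, 44 (x) x 20 (y) mm, from 33 to 78 above the point, on a 44 mm plate. In the 36 mm gap between the legs two white V rollers (x +-20, 10 above the point) centre it on the bar. Either end may lead.
- blue_trolley_mid (a point): Centre of the blue trolley, a bystander: the same as the red one except that its grip block and side plates are blue.
- rail_load (a point): Loading place: on the centre line of the round steel bar (14 mm thick, 8 degree slope), near its upper end, 167 mm above the table. x: downhill along the bar; y: across; z: square to it, up. The upper post is 82 mm uphill. A trolley riding on the bar has its centre 5 mm above the bar's centre line and tilts with it; set down level, it settles when released and rolls 185 mm down in 2 to 5 s.
- rail_rest (a point): Point on the bar's centre line near its lower end, same axes: the trolley's centre comes here (5 mm higher) when it rests against the stop, a black rubber pad 54 mm wide on a yellow plate rising 55 mm above the bar, its face 38 mm downhill of this point. The bar's ends stand on posts on a grey base 360 x 60 x 10 mm, fixed to the table.
Mind the look-alikes: they are no part of the job. What is shaped like the part that bears red_trolley_mid but orange or yellow is not meant.

How it is judged:
On the way:
1. the red trolley is on the bar in the upper part of the rail, within 60 mm of the loading place along the bar (contact force between red_trolley and rail_stand above 0.3 N and x of red_trolley_mid in the frame of rail_load between -0.06 and 0.06 m and y of red_trolley_mid in the frame of rail_load between -0.015 and 0.015 m and z of red_trolley_mid in the frame of rail_load between -0.01 and 0.02 m), for 0.05 s.
At the end, for the whole second after the job is handed in: The red trolley hangs upright astride the bar, in line with it (10 degrees), against the lower stop (centre within 12 mm of the rest point along and across the bar and in height), released and at rest; the blue trolley is within 30 mm of where it stood (x of red_trolley_mid in the frame of rail_rest between -0.012 and 0.012 m and y of red_trolley_mid in the frame of rail_rest between -0.012 and 0.012 m and z of red_trolley_mid in the frame of rail_rest between -0.007 and 0.017 m and angle between the z axis of red_trolley_mid and the z axis of rail_rest, either way round below 0.18 rad and angle between the x axis of red_trolley_mid and the x axis of rail_rest, either way round below 0.18 rad and linear speed of red_trolley below 0.02 m/s and distance of blue_trolley_mid from where it was at the start of the episode below 0.03 m); the robot touches nothing.
It fails at once if the robot touches the red trolley while it is on the lower half of the rail (x of red_trolley_mid in the frame of rail_load above 0.095 m and contact force between red_trolley and rail_stand above 0.3 N and contact force between any of the fingers, the arm and red_trolley above 0.3 N).
It fails at once if the blue trolley is knocked or moved by more than 30 mm (distance of blue_trolley_mid from where it was at the start of the episode above 0.03 m).
It also fails if it takes over 38 s, if anything falls off the work surface, if the arm or the gripper's body presses on something with over 40 N, if the wrist force passes 120 N, or if a joint passes its speed limit or range.

## Working session

There is one attempt and no reset: what is moved stays moved. The work goes in short steps, Python scripts to look and compute and a shell command to move; the robot and the scene stay as the last step left them, time stands still between calls to the robot, and variables do not carry over. Pictures are saved under pics/ and viewed, at most 10 in all, crops included, and the job is handed in when it is done.

```bash
mkdir -p pics
cat > h.py <<'E'
import numpy as np, cv2
from scipy.spatial.transform import Rotation as R
from workcell import bot, vision, workorder
def world(p,uv,z=None):
    K=p["K"];Rm=cv2.Rodrigues(np.array(p["rvec"],float))[0];t=np.array(p["tvec"],float).ravel()
    u,v=uv
    d=np.linalg.inv(K)@[u,v,1]
    if z is None:
        zz=p["z_map"][int(round(v)),int(round(u))]
        return Rm.T@(d*zz-t)
    c=-Rm.T@t; r=Rm.T@d
    return c+r*(z-c[2])/r[2]
def cloud(p):
    K=p["K"];Rm=cv2.Rodrigues(np.array(p["rvec"],float))[0];t=np.array(p["tvec"],float).ravel()
    v,u=np.mgrid[0:384,0:512]
    z=p["z_map"]
    d=np.stack([(u-K[0,2])/K[0,0]*z,(v-K[1,2])/K[1,1]*z,z],-1)
    return (d-t)@Rm
E
python3 - <<'E'
from h import *
for n in("scene","side"):
    p=vision.camera(n); cv2.imwrite(f"pics/{n}0.png",p["image"])
    np.savez(f"{n}0.npz",**{k:v for k,v in p.items() if k!="shot"})
    for q in("red_trolley_mid","blue_trolley_mid","rail_load","rail_rest"):
        for r in vision.place_of(p,q)[:5]:
            print(n,q,np.round(r["position"]),round(r["score"],2),np.round(world(p,r["position"]),3))
o=bot.get_obs();print(o["clock"],o["eef_pos"],o["tool_rot"])
E
```

```text
scene red_trolley_mid [346. 203.] 0.92 [ 0.473 -0.11   0.103]
scene red_trolley_mid [249. 161.] 0.84 [ 0.714 -0.005  0.111]
scene red_trolley_mid [274. 199.] 0.83 [0.575 0.023 0.112]
scene red_trolley_mid [239. 232.] 0.62 [0.504 0.164 0.171]
scene blue_trolley_mid [301. 231.] 0.78 [0.468 0.03  0.108]
scene rail_load [240. 231.] 0.9 [0.504 0.163 0.174]
scene rail_rest [193. 187.] 0.9 [ 0.818  0.114 -0.002]
side red_trolley_mid [223. 252.] 0.96 [ 0.481 -0.155  0.104]
side blue_trolley_mid [214. 219.] 0.96 [ 0.476 -0.015  0.091]
side rail_load [219. 151.] 0.78 [ 0.556  0.791 -0.1  ]
side rail_load [296. 162.] 0.69 [0.701 0.148 0.139]
side rail_rest [297. 161.] 0.7 [0.701 0.146 0.141]
0.5 [ 0.16143817 -0.47320125  0.23125733] [ 9.86517173e-01  1.63657766e-01 -2.71908677e-05 -4.73529794e-05]
```

View pics/scene0.png

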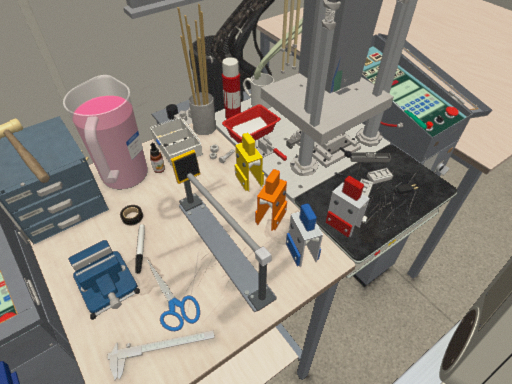

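View pics/side0.png

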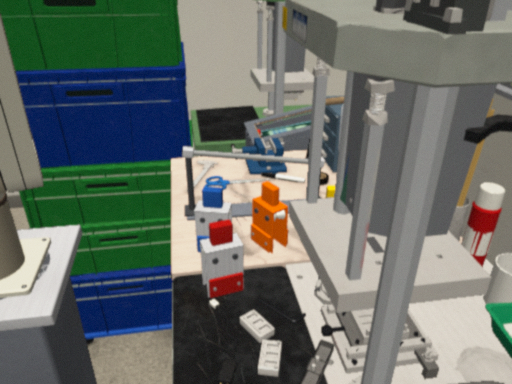

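Scene view: red block is at (352,188), white/red body at (348,210). Look-alikes are orange (272,198), yellow (248,161) and blue (305,230). I choose the red one at (348,203), and check it in a close crop along with geometry.

Run:
```python
from h import *
S={n:np.load(n+"0.npz") for n in("scene","side")}
a=S["scene"]["image"][150:260,215:385]; b=S["side"]["image"][160:310,170:310]
cv2.imwrite("pics/crop.png",np.hstack([cv2.resize(a,(464,300),interpolation=2),cv2.resize(b,(280,300),interpolation=2)]))
for n,p in S.items():
    C=cloud(p); h=cv2.cvtColor(p["image"],cv2.COLOR_BGR2HSV).astype(int)
    sat=(h[...,1]>130)&(h[...,2]>60)
    X,Y,Z=C[...,0],C[...,1],C[...,2]
    red=sat&((h[...,0]<4)|(h[...,0]>174))
    blue=sat&(abs(h[...,0]-110)<14)
    for nm,m,c in(("red",red,(0.48,-0.13)),("blue",blue,(0.475,0.01)),("orange",sat&(h[...,0]>4)&(h[...,0]<18),(0.58,0.02))):
        m=m&(np.hypot(X-c[0],Y-c[1])<.09)&(Z>.10)&(Z<.18)
        P=C[m]; 
        if len(P)<8: print(n,nm,len(P));continue
        T=P[P[:,2]>np.percentile(P[:,2],95)-.008]
        print(n,nm,len(P),"med",P.mean(0).round(3),"zmax",P[:,2].max().round(3),"top",len(T),T.mean(0).round(3),cv2.minAreaRect((T[:,:2]*1000).astype(np.float32)))
    # bar: points near line
    m=(Z>.10)&(Z<.20)&(X>.46)&(X<.85)&(Y>.08)&(Y<.24)
    P=C[m]
    for lo in np.arange(.46,.84,.03):
        q=P[(P[:,0]>=lo)&(P[:,0]<lo+.03)]
        if len(q)>3: t=q[q[:,2]>q[:,2].max()-.005]; print(n,round(lo,2),len(q),"top",t.mean(0).round(3),"yrange",q[:,1].min().round(3),q[:,1].max().round(3))
    # tall obstacles map
    m=(Z>.17)&(X>.2)&(X<.9)&(abs(Y)<.5)
    if n=="scene":
        H=np.zeros((14,20))
        for x,y,z in C[m]: 
            i,j=int((x-.2)/.05),int((y+.5)/.05); H[i,j]=max(H[i,j],z) if 0<=i<14 and 0<=j<20 else 0
        print("cols y=-.5..+.5");[print(round(.2+.05*i,2),(H[i]*100).astype(int)) for i in range(14)]
```

```text
scene red 323 med [ 0.477 -0.126  0.142] zmax 0.158 top 146 [ 0.479 -0.129  0.154] ((479.6020202636719, -130.40904235839844), (41.99236297607422, 21.379884719848633), 11.31572437286377)
scene blue 296 med [0.471 0.014 0.146] zmax 0.158 top 163 [0.475 0.011 0.155] ((475.9703369140625, 9.952350616455078), (20.0842227935791, 44.33686065673828), 73.72664642333984)
scene orange 565 med [0.596 0.012 0.125] zmax 0.158 top 130 [0.601 0.008 0.155] ((603.5715942382812, 5.794103622436523), (18.881959915161133, 46.68037796020508), 25.58438491821289)
scene 0.46 95 top [0.469 0.161 0.179] yrange 0.155 0.168
scene 0.49 86 top [0.501 0.161 0.175] yrange 0.153 0.167
scene 0.52 80 top [0.533 0.16  0.17 ] yrange 0.154 0.166
scene 0.55 79 top [0.564 0.159 0.166] yrange 0.152 0.166
scene 0.58 67 top [0.592 0.158 0.162] yrange 0.151 0.165
scene 0.61 64 top [0.623 0.158 0.157] yrange 0.151 0.164
scene 0.64 58 top [0.653 0.157 0.153] yrange 0.149 0.163
scene 0.67 57 top [0.683 0.156 0.149] yrange 0.15 0.162
scene 0.7 53 top [0.714 0.156 0.144] yrange 0.147 0.164
scene 0.73 651 top [0.746 0.154 0.188] yrange
[... 1325 characters left out ...]
328125, 2.5267162322998047), (19.95233726501465, 42.83431625366211), 28.13678550720215)
side 0.46 69 top [0.472 0.156 0.178] yrange 0.148 0.162
side 0.49 73 top [0.502 0.155 0.174] yrange 0.149 0.161
side 0.52 69 top [0.532 0.155 0.17 ] yrange 0.147 0.165
side 0.55 70 top [0.564 0.154 0.165] yrange 0.146 0.161
side 0.58 67 top [0.594 0.153 0.161] yrange 0.145 0.161
side 0.61 67 top [0.626 0.152 0.156] yrange 0.144 0.16
side 0.64 62 top [0.655 0.15  0.152] yrange 0.144 0.159
side 0.67 65 top [0.684 0.151 0.148] yrange 0.145 0.157
side 0.7 60 top [0.713 0.15  0.143] yrange 0.142 0.158
side 0.73 34 top [0.739 0.177 0.184] yrange 0.159 0.18
side 0.76 42 top [0.767 0.146 0.14 ] yrange 0.138 0.157
```

View pics/crop.png

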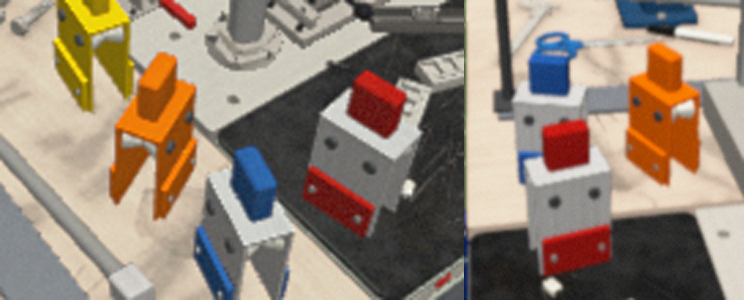

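The crop confirms it: white trolley with red block and red side plate at scene (352,190), with its block long axis at about 12° yaw, centred at (0.479,-0.132). Orange, yellow and blue are clearly distinct. Moving above it.

```bash
python3 -m creep '[[[0,0,0],[0,0,0.12]],[[42,-30,0],[0,0,0]],[[42,-30,0],[0,0,0]],[[42,-30,0],[0,0,0]],[[42,-30,0],[0,0,0]],[[42,-30,0],[0,0,0]],[[42,-30,0],[0,0,0]],[[42,-30,0],[0,0,0]],[[42,-30,0],[0,0,0]],[[42,-30,0],[0,0,0]],[[0,0,0],[0,0,0]]]' 85
python3 - <<'E'
from h import *
o=bot.get_obs();p=vision.camera("wrist");cv2.imwrite("pics/w1.png",p["image"])
M=R.from_quat(o["tool_rot"]);e=np.array(o["eef_pos"])
print("err tool mm",(M.inv().apply(np.array([.479,-.132,.12])-e)*1000).round(1),"x yaw",np.degrees(np.arctan2(*M.as_matrix()[[1,0],0])))
for r in vision.place_of(p,"red_trolley_mid"):print(r)
# red cloud via fisheye
K=p["K"];h=cv2.cvtColor(p["image"],cv2.COLOR_BGR2HSV)
m=((h[...,0]<4)|(h[...,0]>174))&(h[...,1]>130)&(h[...,2]>60)&(p["z_map"]>0)
v,u=np.nonzero(m);a=(u-K[0,2])/K[0,0];b=(v-K[1,2])/K[1,1];th=np.hypot(a,b)
z=p["z_map"][v,u];s=np.tan(th)/np.maximum(th,1e-9)
P=np.c_[a*s*z,b*s*z,z,np.ones_like(z)]@np.array(p["tool_from_camera"]).T
W=M.apply(P[:,:3])+e;T=W[(W[:,2]>.145)&(W[:,2]<.165)&(np.hypot(W[:,0]-.479,W[:,1]+.132)<.06)]
print(len(T),T.mean(0),cv2.minAreaRect((T[:,:2]*1000).astype(np.float32)))
E
```

```text
clock: 1.88
eef_pos: [0.4772, -0.1282, 0.231]
tool_rot: [0.994, 0.107, 0.0, -0.0]
ft_force: [-0.6, -0.3, 0.2]
grip_width: 0.0853
grasp_force: 0.0
err tool mm [  0.9   4.1 111. ] x yaw 12.28228457314968
{'position': [161.1, 36.5], 'score': 0.86}
1297 [ 0.48288076 -0.13323764  0.15557127] ((481.4656677246094, -133.59695434570312), (43.118255615234375, 18.386920928955078), 10.7073392868042)
```

```bash
python3 -m creep '[[[2,5,20],[0,0,0.02]],[[0,0,40],[0,0,0]],[[0,0,35],[0,0,0]],[[0,0,15],[0,0,0]],[[0,0,0],[0,0,0]]]' 85
python3 -m creep '[[[0,0,0],[0,0,0]],[[0,0,0],[0,0,0]],[[0,0,0],[0,0,0]],[[0,0,0],[0,0,0]],[[0,0,0],[0,0,0]],[[0,0,0],[0,0,0]]]' 0
```

```text
clock: 2.6
eef_pos: [0.4773, -0.1358, 0.1209]
tool_rot: [0.996, 0.093, -0.001, -0.0]
ft_force: [-0.5, 0.2, 0.2]
grip_width: 0.0849
grasp_force: 0.0
clock: 3.35
eef_pos: [0.4788, -0.1349, 0.1219]
tool_rot: [0.996, 0.094, 0.001, -0.0]
ft_force: [-0.9, 2.3, 4.7]
grip_width: 0.019
grasp_force: 59.8
```

```bash
python3 -m creep '[[[0,0,-15],[0,0,0]],[[0,0,-50],[0,0,0]],[[0,0,-50],[0,0,0]],[[0,0,-50],[0,0,0]],[[0,0,-50],[0,0,0.105]],[[0,0,0],[0,0,0.105]]]'
python3 -m creep '[[[3,-30,0],[0,0,0]],[[3,-49,0],[0,0,0]],[[3,-49,0],[0,0,0]],[[3,-49,0],[0,0,0]],[[3,-49,0],[0,0,0]],[[3,-49,0],[0,0,0]],[[0,-19,0],[0,0,0]],[[0,0,0],[0,0,0]],[[0,0,0],[0,0,0]]]'
python3 - <<'E'
from h import *
o=bot.get_obs();e=np.array(o["eef_pos"]);print(e,o["tool_rot"],o["grip_width"])
for n in("scene","side"):
    p=vision.camera(n);cv2.imwrite(f"pics/{n}2.png",p["image"]);C=cloud(p)
    h=cv2.cvtColor(p["image"],cv2.COLOR_BGR2HSV)
    m=((h[...,0]<4)|(h[...,0]>174))&(h[...,1]>130)&(h[...,2]>60)&(np.hypot(C[...,0]-e[0],C[...,1]-e[1])<.07)
    for lo,hi in((.2,.3),(.31,.40)):
        P=C[m&(C[...,2]>lo)&(C[...,2]<hi)]
        if len(P)>5: print(n,len(P),P.min(0).round(3),P.max(0).round(3),P.mean(0).round(3))
    # aluminium body
    B=C[(np.hypot(C[...,0]-e[0],C[...,1]-e[1])<.06)&(C[...,2]>.2)&(C[...,2]<.32)]
    print(n,"body",len(B),np.percentile(B,[2,98],axis=0).round(3).tolist())
    for r in vision.place_of(p,"red_trolley_mid")[:4]:print(r,world(p,r["position"]).round(3))
a=cv2.imread("pics/scene2.png")[100:310,150:400];b=cv2.imread("pics/side2.png")[40:250,150:350]
cv2.imwrite("pics/c2.png",np.hstack([cv2.resize(a,(400,336)),cv2.resize(b,(320,336))]))
E
```

```text
clock: 4.1
eef_pos: [0.4797, -0.136, 0.341]
tool_rot: [1.0, -0.012, 0.004, 0.001]
ft_force: [0.1, 0.3, -3.5]
grip_width: 0.019
grasp_force: 59.6
clock: 5.22
eef_pos: [0.4995, 0.071, 0.3407]
tool_rot: [0.998, 0.05, -0.002, -0.035]
ft_force: [-0.9, -0.2, -3.8]
grip_width: 0.0194
grasp_force: 60.2
[0.49950392 0.07095087 0.34070663] [ 0.99814185  0.05013931 -0.00237832 -0.03454323] 0.01941551324740446
scene 455 [0.463 0.098 0.226] [0.531 0.113 0.269] [0.494 0.107 0.251]
scene 275 [0.478 0.059 0.334] [0.521 0.113 0.398] [0.485 0.073 0.36 ]
scene body 1859 [[0.462, 0.053, 0.224], [0.532, 0.111, 0.318]]
{'position': [277.9, 165.0], 'score': 0.84} [0.484 0.093 0.327]
{'position': [249.7, 164.3], 'score': 0.81} [ 0.715 -0.007  0.096]
{'position': [271.6, 199.4], 'score': 0.68} [0.481 0.106 0.251]
side 538 [0.468 0.043 0.221] [0.536 0.057 0.264] [0.502 0.05  0.244]
side 205 [0.48  0.028 0.333] [0.522 0.079 0.387] [0.5   0.061 0.355]
side body 1651 [[0.461, 0.045, 0.222], [0.539, 0.093, 0.318]]
{'position': [219.6, 114.6], 'score': 0.82} [0.502 0.052 0.306]
{'position': [266.5, 213.6], 'score': 0.72} [ 0.592 -0.02   0.097]
```

View pics/c2.png

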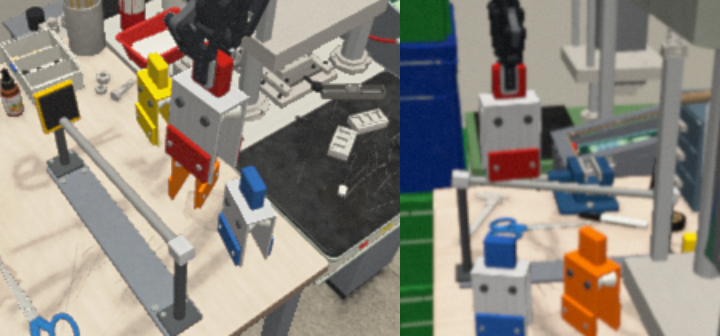

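The trolley is well gripped, hanging above between rail and blue (scene crop (205,115)), but the arm stopped short at y=0.071 and tilted slightly. I'm checking the joints.

```bash
python3 - <<'E'
from h import *
o=bot.get_obs();print(o["clock"],np.round(o["joint_pos"],3),np.round(o["joint_vel"],3),o["eef_pos"],np.round(o["tool_rot"],3),np.round(R.from_quat(o["tool_rot"]).as_matrix(),3))
E
python3 -m creep '[[[0,0,0],[0,0,0]],[[0,0,0],[0,0,0]],[[0,0,0],[0,0,0]]]'
python3 -c "
from h import *
o=bot.get_obs();print(np.round(o['joint_pos'],3))"
```

```text
5.425 [0.099 0.233 0.274 1.613 0.07  3.141] [ 0.001  0.001 -0.001  0.001  0.003  0.   ] [0.49954296 0.07108912 0.34078073] [ 0.998  0.05  -0.002 -0.035] [[ 0.995  0.1   -0.008]
 [ 0.1   -0.993  0.069]
 [-0.001 -0.07  -0.998]]
clock: 5.8
eef_pos: [0.4996, 0.0716, 0.3407]
tool_rot: [0.998, 0.051, -0.002, -0.035]
ft_force: [0.2, -0.0, -4.5]
grip_width: 0.0193
grasp_force: 60.2
[0.1   0.233 0.275 1.613 0.07  3.141]
```

Joint 6 is at its limit (3.14). Either end may lead, so I turn the tool half way round the other way.

```bash
python3 -m creep '[[[0,0,0],[0,0,-0.18]],[[0,0,0],[0,0,-0.18]],[[0,0,0],[0,0,-0.18]],[[0,0,0],[0,0,-0.18]],[[0,0,0],[0,0,-0.18]],[[0,0,0],[0,0,-0.18]],[[0,0,0],[0,0,-0.18]],[[0,0,0],[0,0,-0.18]],[[0,0,0],[0,0,-0.18]],[[0,0,0],[0,0,-0.18]],[[0,0,0],[0,0,-0.18]],[[0,0,0],[0,0,-0.18]]]'
python3 -c "
from h import *
o=bot.get_obs();print(np.round(o['joint_pos'],3),np.round(R.from_quat(o['tool_rot']).as_matrix(),3))"
```

```text
clock: 7.3
eef_pos: [0.4996, 0.0717, 0.3407]
tool_rot: [0.423, 0.905, 0.03, -0.018]
ft_force: [1.2, 0.6, -3.4]
grip_width: 0.019
grasp_force: 60.1
[0.1   0.233 0.275 1.613 0.07  0.975] [[-0.641  0.767 -0.008]
 [ 0.765  0.64   0.069]
 [ 0.058  0.038 -0.998]]
```

```bash
cat > tgt.py <<'E'
from h import *
def rail(tilt=8,yaw=-1.3):
    return R.from_euler("ZY",[yaw,tilt],degrees=True)
def goal(tilt): # tool: x uphill, z down
    return rail(tilt)*R.from_euler("z",180,degrees=True)*R.from_euler("x",180,degrees=True)
def delta(pos,tilt):
    o=bot.get_obs();M=R.from_quat(o["tool_rot"])
    G=goal(tilt);print("turn",(M.inv()*G).as_rotvec().round(3),"shift after turn mm",(G.inv().apply(np.array(pos)-o["eef_pos"])*1000).round(1),"clock",o["clock"])
E
python3 -c "
from tgt import *
delta([.507,.158,.341],0);delta([.507,.158,.341],8);print(goal(8).as_matrix().round(3))"
```

```text
turn [ 0.061 -0.039 -0.851] shift after turn mm [-5.4 86.5 -0.3] clock 7.3
turn [ 0.12   0.093 -0.845] shift after turn mm [-5.3 86.5 -1. ] clock 7.3
[[-0.99   0.023 -0.139]
 [ 0.022  1.     0.003]
 [ 0.139  0.    -0.99 ]]
```

```bash
python3 -m creep '[[[0,0,0],[0.024,0.019,-0.169]],[[0,0,0],[0.024,0.019,-0.169]],[[0,0,0],[0.024,0.019,-0.169]],[[0,0,0],[0.024,0.019,-0.169]],[[0,0,0],[0.024,0.019,-0.169]],[[-2,29,0],[0,0,0]],[[-2,29,0],[0,0,0]],[[-1,28,0],[0,0,0]],[[0,0,0],[0,0,0]],[[0,0,0],[0,0,0]]]'
python3 - <<'E'
from tgt import *
delta([.507,.158,.22],8)
o=bot.get_obs();e=np.array(o["eef_pos"])
for n in("scene","side"):
    p=vision.camera(n);cv2.imwrite(f"pics/{n}3.png",p["image"]);C=cloud(p)
    h=cv2.cvtColor(p["image"],cv2.COLOR_BGR2HSV)
    near=np.hypot(C[...,0]-e[0],C[...,1]-e[1])<.07
    m=((h[...,0]<4)|(h[...,0]>174))&(h[...,1]>130)&(h[...,2]>60)&near
    P=C[m&(C[...,2]>.2)&(C[...,2]<.3)];print(n,"plate",P.min(0).round(3),P.max(0).round(3))
    B=C[near&(C[...,2]>.2)&(C[...,2]<.33)];print(n,"body",np.percentile(B,[2,98],axis=0).round(3).tolist())
    P=C[(C[...,2]>.12)&(C[...,2]<.19)&(abs(C[...,1]-.158)<.03)]
    for lo in(.47,.50,.53,.56):
        q=P[(P[:,0]>lo)&(P[:,0]<lo+.03)]
        if len(q): print(lo,q[:,1].min().round(3),q[:,1].max().round(3),q[:,2].max().round(3))
a=cv2.imread("pics/scene3.png")[90:300,150:350];b=cv2.imread("pics/side3.png")[40:250,130:330]
cv2.imwrite("pics/c3.png",np.hstack([cv2.resize(a,(400,420)),cv2.resize(b,(400,420))]))
E
```

```text
clock: 8.55
eef_pos: [0.5071, 0.1573, 0.34]
tool_rot: [0.014, 0.997, 0.001, -0.071]
ft_force: [0.2, 0.1, -4.5]
grip_width: 0.019
grasp_force: 60.2
turn [ 0.001 -0.003 -0.006] shift after turn mm [-16.6   0.7 118.9] clock 8.55
scene plate [0.454 0.132 0.222] [0.527 0.189 0.27 ]
scene body [[0.454, 0.135, 0.224], [0.533, 0.188, 0.329]]
0.47 0.155 0.168 0.18
0.5 0.166 0.167 0.17
0.53 0.165 0.167 0.166
0.56 0.156 0.165 0.165
side plate [0.454 0.122 0.22 ] [0.525 0.136 0.269]
side body [[0.455, 0.125, 0.225], [0.533, 0.175, 0.328]]
0.47 0.15 0.163 0.18
0.5 0.148 0.165 0.175
0.53 0.148 0.161 0.171
0.56 0.147 0.161 0.166
```

View pics/c3.png

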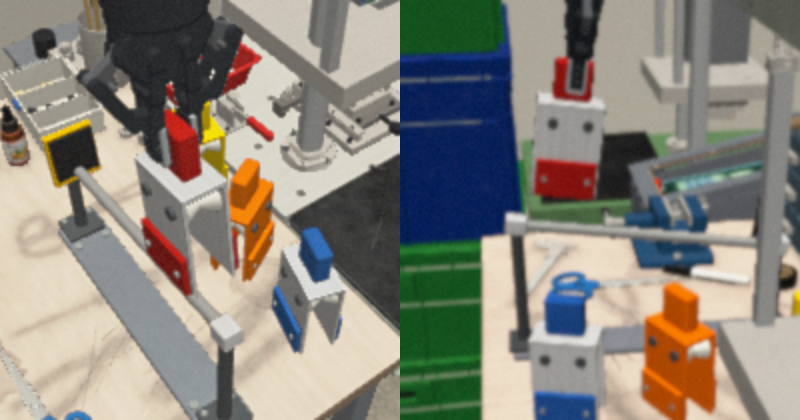

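Scene crop: the trolley is astride above the bar (body (190,210), bar beneath), tilted with it and centred across within about 1 mm. Lowering.

```bash
python3 -m creep '[[[-4,1,30],[0,0,0]],[[-4,0,30],[0,0,0]],[[-4,0,30],[0,0,0]],[[-3,0,20],[0,0,0]],[[0,0,0],[0,0,0]]]'
python3 -m creep '[[[-0.5,0,3],[0,0,0]],[[-0.5,0,3],[0,0,0]],[[0,0,3],[0,0,0]],[[0,0,0],[0,0,0]]]'
```

```text
clock: 9.28
eef_pos: [0.5052, 0.1575, 0.2277]
tool_rot: [0.015, 0.997, 0.001, -0.073]
ft_force: [0.0, -0.1, -4.3]
grip_width: 0.0196
grasp_force: 60.2
clock: 9.78
eef_pos: [0.5059, 0.1586, 0.22]
tool_rot: [0.014, 0.997, 0.002, -0.071]
ft_force: [-0.7, 0.4, -4.3]
grip_width: 0.0191
grasp_force: 60.3
```

```bash
python3 -m creep '[[[0,0,2],[0,0,0]],[[0,0,2],[0,0,0]],[[0,0,0],[0,0,0]],[[0,0,0],[0,0,0]]]'
```

```text
clock: 10.28
eef_pos: [0.5058, 0.1587, 0.2166]
tool_rot: [0.014, 0.997, 0.002, -0.07]
ft_force: [0.9, 0.3, -0.0]
grip_width: 0.0193
grasp_force: 61.0
```

Wrist force shows contact with the bar. Release and withdraw upward.

```bash
python3 -m creep '[[[0,0,0],[0,0,0]],[[0,0,0],[0,0,0]],[[0,0,0],[0,0,0]],[[1,0,-5],[0,0,0]],[[5,0,-30],[0,0,0]],[[6,0,-40],[0,0,0]],[[6,0,-40],[0,0,0]],[[0,0,0],[0,0,0]]]' 85
python3 - <<'E'
from h import *
p=vision.camera("scene");cv2.imwrite("pics/s4.png",p["image"][80:330,120:400])
for r in vision.place_of(p,"red_trolley_mid")[:4]:print(r,world(p,r["position"]).round(3))
E
```

```text
clock: 11.28
eef_pos: [0.5052, 0.159, 0.3364]
tool_rot: [0.014, 0.998, 0.003, -0.067]
ft_force: [0.3, 0.7, -0.1]
grip_width: 0.0848
grasp_force: 0.0
{'position': [247.8, 163.2], 'score': 0.95} [0.712 0.    0.106]
{'position': [270.2, 197.4], 'score': 0.79} [0.582 0.027 0.112]
{'position': [226.0, 213.9], 'score': 0.61} [0.536 0.172 0.202]
{'position': [236.8, 229.7], 'score': 0.3} [0.511 0.165 0.172]
```

View pics/s4.png

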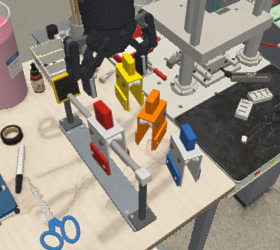

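The trolley is riding astride the bar (crop (105,135)), gripper clear. I let it roll.

```bash
Z='[[[0,0,0],[0,0,0]],[[0,0,0],[0,0,0]],[[0,0,0],[0,0,0]],[[0,0,0],[0,0,0]],[[0,0,0],[0,0,0]],[[0,0,0],[0,0,0]],[[0,0,0],[0,0,0]],[[0,0,0],[0,0,0]],[[0,0,0],[0,0,0]],[[0,0,0],[0,0,0]],[[0,0,0],[0,0,0]],[[0,0,0],[0,0,0]]]'
python3 -m creep '[[[10,0,-40],[0,0,0]],[[0,0,0],[0,0,0]],[[0,0,0],[0,0,0]],[[0,0,0],[0,0,0]],[[0,0,0],[0,0,0]],[[0,0,0],[0,0,0]],[[0,0,0],[0,0,0]],[[0,0,0],[0,0,0]],[[0,0,0],[0,0,0]],[[0,0,0],[0,0,0]],[[0,0,0],[0,0,0]],[[0,0,0],[0,0,0]]]' >/dev/null
python3 -m creep '[[[0,0,0],[0,0,0]],[[0,0,0],[0,0,0]],[[0,0,0],[0,0,0]],[[0,0,0],[0,0,0]],[[0,0,0],[0,0,0]],[[0,0,0],[0,0,0]],[[0,0,0],[0,0,0]],[[0,0,0],[0,0,0]],[[0,0,0],[0,0,0]],[[0,0,0],[0,0,0]],[[0,0,0],[0,0,0]],[[0,0,0],[0,0,0]]]' >/dev/null
python3 -m creep '[[[0,0,0],[0,0,0]],[[0,0,0],[0,0,0]],[[0,0,0],[0,0,0]],[[0,0,0],[0,0,0]],[[0,0,0],[0,0,0]],[[0,0,0],[0,0,0]],[[0,0,0],[0,0,0]],[[0,0,0],[0,0,0]],[[0,0,0],[0,0,0]],[[0,0,0],[0,0,0]],[[0,0,0],[0,0,0]],[[0,0,0],[0,0,0]]]'
python3 - <<'E'
from h import *
p=vision.camera("scene");cv2.imwrite("pics/s5.png",cv2.resize(p["image"][80:330,120:400],(560,500)))
C=cloud(p);h=cv2.cvtColor(p["image"],cv2.COLOR_BGR2HSV)
m=((h[...,0]<4)|(h[...,0]>174))&(h[...,1]>130)&(h[...,2]>60)&(abs(C[...,1]-.155)<.05)&(C[...,0]>.45)&(C[...,0]<.8)
for lo,hi in((.16,.25),(.03,.15)):
    P=C[m&(C[...,2]>lo)&(C[...,2]<hi)]
    if len(P):print(len(P),P.min(0).round(3),P.max(0).round(3))
E
```

```text
clock: 15.88
eef_pos: [0.4997, 0.1586, 0.3735]
tool_rot: [0.014, 0.997, 0.002, -0.071]
ft_force: [-0.7, 0.1, 0.0]
grip_width: 0.085
grasp_force: 0.0
264 [0.677 0.147 0.179] [0.738 0.165 0.226]
167 [0.649 0.129 0.071] [0.721 0.186 0.119]
```

View pics/s5.png

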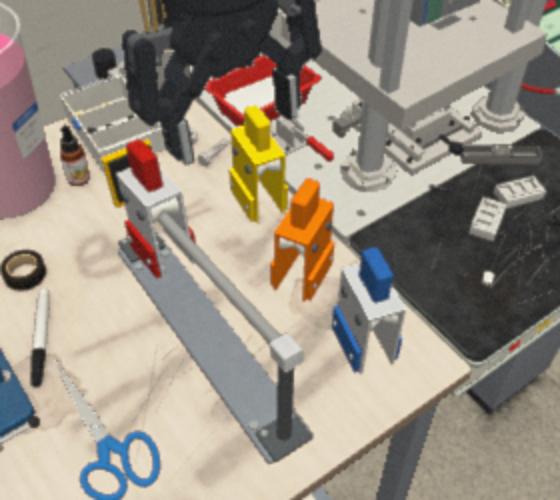

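The trolley stands upright against the black stop (crop (150,200)). The measured centre of about 0.688 matches the rest point, and the blue trolley hasn't moved.

```bash
python3 -m creep '[[[0,0,0],[0,0,0]],[[0,0,0],[0,0,0]],[[0,0,0],[0,0,0]],[[0,0,0],[0,0,0]]]' >/dev/null; python3 -c "
from workcell import workorder
print(workorder.job_done())"
```

```text
the job is handed in; nothing more can be done
None
```

I hung the red trolley on the upper rail and let go; it rolled down by itself and rests against the lower stop, the blue trolley stayed where it stood, and I handed the job in (no verdict was returned).

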